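Unpin the wash basket and hold it level over the tank

TASK

The parts-wash tank is drained and the basket must come out. Draw the red-knobbed locking pin right out of the bracket on the end of the tank and lay it in the open notch beside its bore, collar close to the bracket, so that it lies there by itself. Then take the basket by its blue handle, lift it straight up out of the tank, and finish while holding it, level and still, over the tank with its underside a few centimetres clear of the rim and the green sensor housing still lying in it. Do not set it down or let go: the program ends with the basket in the gripper. Leave the flux bottle, the small beaker and the green filler cap where they stand.

Things in the scene. Friction and masses are not known exactly. Their poses are not given: they have to be found in the camera images.
- tank: Clear-walled rectangular wash tank, aluminium band round the rim, grey base; fixed to the bench, turned up to 0.42 rad either way. Origin: middle of its underside, on the bench; z up, y along its 228 mm length (base plate 244), x across its 156 mm width (164 over the band), pointing away from the robot when not turned. Inner floor at z = 8 mm, inside 146 x 218 mm.
- rim (a point): Middle of the tank's mouth at rim height, 120 mm above the bench (tank frame 0, 0, 120 mm).
- bore (a point): On the axis of the pin's bores, tank frame (0, -159, 140) mm. A steel bracket on the tank's -y end wall reaches out to y = -218 mm: two upright cheek plates 8 mm thick, at x = -16..-8 and +8..+16 mm. Through each goes a 12 mm round bore along the tank's x (cheeks 157 mm high there, y = -175..-143 mm) and, 42 mm further out, an upward-open notch. This point is midway between the cheeks.
- notch (a point): Where pin_mid lies when the pin is parked: midway between the cheek plates, tank frame (0, -201, 140) mm. Both cheeks have the notch: 15 mm wide in y, floor at z = 135 mm, straight sides to z = 148 mm, posts with rounded tops to z = 153 mm. The pin is lowered in from above (over the posts), parallel to the tank's x, its collar just in front of the -x cheek, knob on the -x side.
- pin: Locking pin, 50 g, along its own x. Origin: middle of its round red knob (24 mm diameter, 22 in a shallow middle groove, 28 mm long). Beyond the knob a 19 mm collar to x = +18 mm, then a 10 mm steel shank to the tip. At the start fully home along the tank's x: collar at the -x cheek, shank through both cheeks and the basket's tongue (1 mm loose), knob on the -x side, axis 139 mm above the bench.
- pin_mid (a point): Point on the pin's axis 35.5 mm from the middle of the knob toward the tip; at the bore point at the start, at the notch point when parked. The pin is drawn along the tank's -x: after 52 mm its tip has left the -x cheek. The space between the knob and the tank's end is 29 mm wide.
- pin_tip (a point): The tapered tip of the pin, on its axis, 70 mm from the middle of the knob.
- basket: Bright wire basket, 134 x 206 mm, 0.38 kg, loose on the tank's floor, about 5 mm from the walls. Origin: middle of its underside; axes as the tank's at the start. A flat steel tongue 10 mm thick reaches from its -y end over the rim and between the cheeks (3 mm of room each side); the pin locks it down. With the pin out it lifts straight up; after 112 mm its underside is level with the rim.
- bail (a point): Middle of the basket's handle, a blue grip with thin black bands across the basket: 90 mm long (basket's x), 16 mm thick (y), 22 mm high (z), 152 mm above the basket's underside (160 above the bench at the start), 2 mm to -y of its middle, over the loaded basket's centre of mass within 3 mm. Gripped from above across the 16 mm.
- housing: Green horn-shaped plastic sensor housing, 194 x 122 x 102 mm, 0.15 to 0.25 kg, lying loose in the basket along its length, wide mouth to the basket's +y. Origin: middle of its underside, at the start 6 mm above the basket's origin; its top is 116 mm above the bench. Only carried, not touched.
- flux_bottle: Bystander: white flux bottle with red nozzle, 41 mm wide, 112 mm high, standing behind the tank; origin at the middle of its underside. Must stay.
- glass_beaker: Bystander: small clear beaker, 81 x 89 x 102 mm, to the left of the tank; origin at the middle of its underside. Must stay.
- filler_cap: Bystander: small green cup-shaped filler cap, 36 mm wide, 29 mm high, in front of the tank on the left; origin at the middle of its underside. Must stay.
Mind the look-alikes: they are no part of the job. Leave any black look-alike of the pin alone.

How it is judged:
By the outcome, as a careful person would: the job done as asked, in the order asked, and still so for the second after the job is handed in, while the arm keeps its last pose, push and grip.
It also fails if it takes over 61 s, if anything falls off the work surface, if the arm or the gripper's body presses on something with over 40 N, if the wrist force passes 120 N, or if a joint passes its speed limit or range.

ROBOT

A 6-joint arm with a two-finger parallel gripper is mounted at the origin on a cart in front of the work surface, level with it; the furniture and walls round the work are solid. World frame = base frame: x ahead of the robot, y to its left, z up, the work surface at z = 0. Lengths are in m, angles in degrees, forces in N, time in s.
With the tool pointing down it reaches from about 0.35 to 0.95 m from the base axis. Payload 17.4 kg.
Tool frame: the origin (TCP) lies midway between the tips of the shut fingers; the grasp point (between the pads) lies 19 mm behind it (robot.tcp_to_grasp is the distance from the TCP to the grasp point, in m); z points along the fingers, y is the line along which they close (so a half turn about z gives the same grasp; the last joint's range is limited). The gripper opens to 93 mm and grips with 3 to 60 N. Pads are 15 mm wide; open, the fingers measure 128 mm over their backs; the gripper's body (75 mm by 188 mm) begins 65 mm behind the grasp point.
Start: joints at [70.084, 6.646, 82.598, -0, 90.757, -2.166], TCP at [0.206, 0.643, 0.219] pointing down, gripper open.
Joint ranges: [-162.19, 162.19], [-47.58, 125.68], [4.15, 143.07], [-65.23, 245.23], [0.69, 171.88], [-170.13, 170.13]. Speed limits (degrees/s): [108.29, 108.29, 127.2, 180, 180, 180].

INTERFACE

Orientations are given as a 3x3 rotation matrix whose columns are the frame's x, y, z axes.
In Python, from plant import robot, eyes gives the robot as it stands. The module is installed in compiled form; this text tells all that it offers.
- The arm moves only by the tool step_arm, never from a script. Its argument "series" is a list of rows, each an object with "offset": the shift along the tool's x, y, z in mm, a list of three; "turn": the turn, a rotation vector about the tool's x, y, z in rad, a list of three; "fingers": the finger opening in mm, from 0 to 93. A call has 1 to 5 rows; each row shifts and turns the commanded pose from where the row before left it, along the tool's axes as they then stand; what a row does not reach is not made up. A row lasts 1/10 s, in which the tool goes at most 50 mm and 8.59 degrees, less where a joint would pass 70% of its speed; a pose out of reach is approached as far as the arm can. A call with a gripper value outside its range is refused whole. The fingers move at their own pace and stop on an object; "grip_force" is the grip in N (left out, the last holds). Time passes only in rows, so rows that do not move let the fingers close. It gives the time, the measured TCP pose, the force, the opening and the grip force at its end, in the units of the state.
- robot.state(): the state, without advancing time (a new reading comes with each control period).
- eyes.read_camera(name): name is "side" or "top" or "wrist"; returns the picture (384x512x3 uint8, red, green, blue); there is no depth.
- eyes.get_calibration(name): a dict with "mtx" (3x3 intrinsics, pixels), "R" (3x3) and "t" (3): a world point X has camera coordinates R X + t. Camera axes: x right, y down, z forward; pixel columns grow to the right and rows downward; lengths in m; the calibration is good to about 2 mm. A picture is of the moment at which its call begins: read the wrist's pose just before it. get_calibration takes no time and is no camera call; for the wrist camera it gives the pose at the moment of the call.
- robot.job_done(): hands the job in; it is judged then, once.
The state is a dict: "time": time; "joint_pos": joint angles; "qd": joint speeds; "effort": joint torques, N m; "tool_pos": TCP position; "tool_rot": TCP orientation; "ft_force": force on the tool from outside, world axes, zero at the start; "ft_torque": the same for the moment, N m; "grip_width": finger opening in m; "gripper_force": force on a finger pad.
Only numpy, scipy, OpenCV 4.12 (cv2) and the standard library are available. Lean on these libraries where they do the work, as an engineer would, in place of code of your own. Each camera call takes 0.05 s, during which the arm holds its last target. There are 200 camera calls.

## Working session

There is one attempt and no reset: what is moved stays moved. The work goes in short steps, Python scripts to look and compute and a tool call to move; the robot and the scene stay as the last step left them, time stands still between calls to the robot, and variables do not carry over. Pictures are saved under pics/ and viewed, at most 10 in all, crops included, and the job is handed in when it is done.

Besides the shell and the picture viewer there is one more tool, called after "Request:" by a JSON object that holds its "fn" and its "kwargs", one argument or row to a line. step_arm: Moves the arm, as the interface text tells. Its arguments: {"type":"object","properties":{"series":{"type":"array"},"grip_force":{"type":"number"}},"required":["series"]}

```bash
mkdir -p pics; python3 - <<'E'
from plant import robot, eyes
import cv2,numpy as np
for n in("side","top"):
    im=eyes.read_camera(n); np.save(f"pics/{n}0.npy",im)
    cv2.imwrite(f"pics/{n}0.png",cv2.resize(im[:,:,::-1],(800,600),interpolation=cv2.INTER_CUBIC))
    c=eyes.get_calibration(n); print(n,c["mtx"].tolist(),np.round(c["R"],4).tolist(),c["t"])
s=robot.state();print(s)
E
```

```text
side [[435.36082529283107, 0.0, 262.55095690532534], [0.0, 435.36082529283107, 206.57417320109147], [0.0, 0.0, 1.0]] [[0.9908, -0.1347, -0.0095], [-0.0933, -0.6319, -0.7694], [0.0976, 0.7633, -0.6387]] [-0.54635847  0.24838587  0.92760633]
top [[467.8066049217749, 0.0, 253.33361223265663], [0.0, 467.8066049217749, 199.41239831269064], [0.0, 0.0, 1.0]] [[-0.0228, -0.9997, 0.002], [-0.9867, 0.0222, -0.1608], [0.1608, -0.0057, -0.987]] [0.15412319 0.58316817 1.07192494]
{'time': 0.1, 'joint_pos': array([ 7.00853936e+01,  6.67097664e+00,  8.26314802e+01,  1.62782904e-03,
        9.07576895e+01, -2.16583038e+00]), 'qd': array([ 0.01258433,  0.00324153, -0.09538431,  0.01536994, -0.0400171 ,
       -0.06337622]), 'effort': array([ 1.42040539e-03, -7.22881007e+01, -6.23864579e+01,  7.80484616e-02,
        2.25714158e-02, -5.30907823e-05]), 'tool_pos': array([0.20570652, 0.64269455, 0.21798847]), 'tool_rot': array([[-9.52402409e-01,  3.04843408e-01, -3.84275427e-04],
       [ 3.04843643e-01,  9.52401910e-01, -9.77301712e-04],
       [ 6.80606656e-05, -1.04792843e-03, -9.99999449e-01]]), 'ft_force': array([0.32040893, 0.37611851, 0.17096275]), 'ft_torque': array([-0.0168026 , -0.03036795, -0.06240852]), 'gripper_force': 0.0, 'grip_width': 0.09272638442946478}
```

View pics/side0.png

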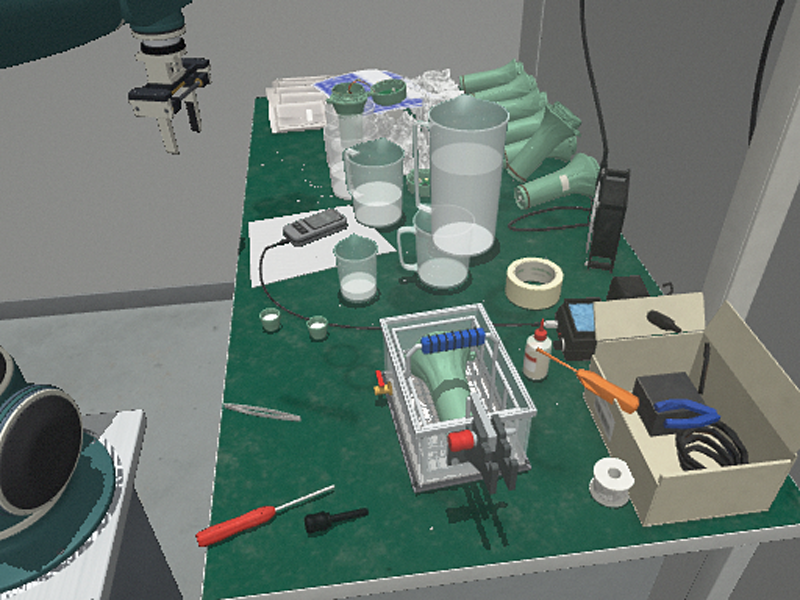

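View pics/top0.png

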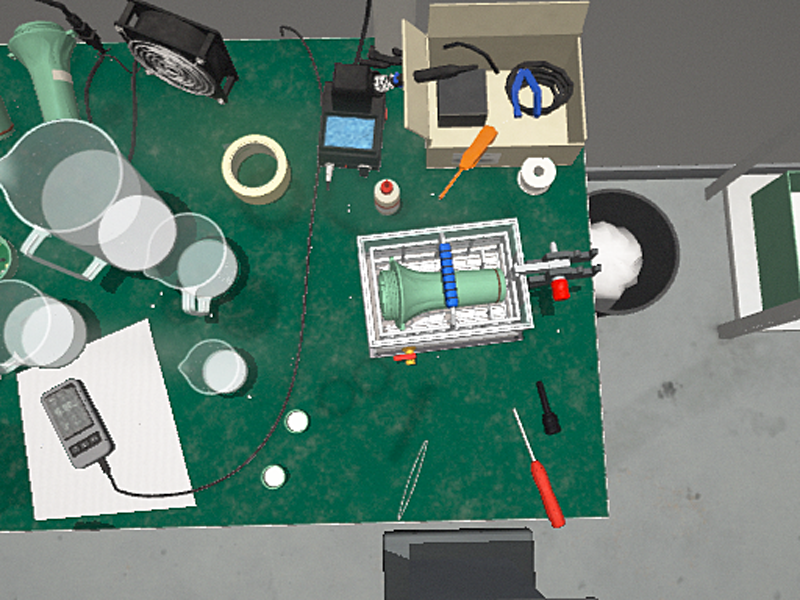

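Candidates for the pin, as 800-px top/side pixels:
- Red knob at the bracket: top (560,288), side (461,440).
- Red drain-valve handle: top (405,356), side (380,385).
- Red screwdriver: top (547,495).
- Black pin look-alike: top (547,410), side (330,520).

I choose the bracket knob. For the handle, the blue grip is at top (449,275), not the blue pliers at (530,92).

```bash
cat > h.py <<'E'
from plant import robot, eyes
import cv2,numpy as np
from scipy.optimize import least_squares
def proj(c,X):
    p=(c["R"]@np.asarray(X,float).reshape(-1,3).T).T+c["t"]; p=p@c["mtx"].T
    return p[:,:2]/p[:,2:]
def Rz(a): return np.array([[np.cos(a),-np.sin(a),0],[np.sin(a),np.cos(a),0],[0,0,1]])
def T(p,X): return (Rz(p[2])@np.asarray(X,float).reshape(-1,3).T).T/1000+[p[0],p[1],0]
def blobs(im,col,amin=15):
    h=cv2.cvtColor(im,cv2.COLOR_RGB2HSV); H,S,V=cv2.split(h)
    m=((H<8)|(H>172))&(S>160)&(V>90) if col=="red" else (H>105)&(H<128)&(S>130)&(V>50)
    m=cv2.morphologyEx(m.astype(np.uint8),cv2.MORPH_CLOSE,np.ones((5,5)))
    n,l,st,ce=cv2.connectedComponentsWithStats(m)
    return [(st[i],ce[i],l==i) for i in range(1,n) if st[i][4]>=amin]
E
python3 - <<'E'
from h import *
C={n:eyes.get_calibration(n) for n in("side","top")}
I={n:np.load(f"pics/{n}0.npy") for n in C}
g={"side":{"red":(461,440),"blue":(453,340)},"top":{"red":(560,288),"blue":(449,275)}}
obs={}
for n in C:
  for col in("red","blue"):
    b=min(blobs(I[n],col),key=lambda b:np.linalg.norm(b[1]-np.array(g[n][col])*.64))
    obs[n,col]=b[1]; print(n,col,b[0],b[1])
cor=np.array([(358,236),(518,219),(535,328),(370,347)])*.64
rim=[(82,118,120),(82,-118,120),(-82,-118,120),(-82,118,120)]
P={"red":(-35.5,-159,140),"blue":(0,-2,163)}
def res(p):
    r=[proj(C[n],T(p,P[c]))[0]-o for (n,c),o in obs.items()]
    r+=list(.5*(proj(C["top"],T(p,rim))-cor))
    return np.ravel(r)
s=least_squares(res,[.6,-.05,.1],x_scale=.01); print(s.x,np.round(s.fun.reshape(-1,2),1).tolist())
np.save("tank.npy",s.x)
for n in C:
    im=cv2.resize(I[n][:,:,::-1],None,fx=4,fy=4,interpolation=cv2.INTER_CUBIC)
    B=np.array([(sx*x,y,z) for sx in(1,-1) for x,y,z in[(16,-218,130),(16,-175,157),(16,-143,157)]])
    for pts,col in((rim,(0,0,255)),([(-49.5,-159,139),(-21.5,-159,139),(-45,-2,160),(45,-2,160)],(0,255,255)),(B,(255,0,255))):
        for q in proj(C[n],T(s.x,pts)): cv2.circle(im,tuple(int(v) for v in (q+.5)*4),3,col,-1)
    x0,y0={"side":(940,740),"top":(880,520)}[n]
    x0,y0={"side":(920,760),"top":(870,520)}[n]
    cv2.imwrite(f"pics/c_{n}.png",im[y0:y0+500,x0:x0+640])
a,b=[cv2.imread(f"pics/c_{n}.png") for n in C]
h=min(a.shape[0],b.shape[0]);cv2.imwrite("pics/c.png",cv2.resize(np.hstack([a[:h],b[:h]]),(800,int(800*h/(a.shape[1]+b.shape[1])))))
E
```

```text
side red [287 275  16  14 159] [294.77987421 281.36477987]
side blue [270 210  40  16 415] [289.45301205 217.51566265]
top red [353 179  12  14 132] [358.28030303 185.06060606]
top blue [281 156  12  41 308] [286.41558442 176.29220779]
[0.61835003 0.07009093 0.10500069] [[-1.2, 0.4], [-0.9, -0.6], [0.6, -0.7], [0.4, -0.9], [-0.5, -0.1], [-0.4, -1.0], [-0.2, -0.6], [0.1, 0.0]]
```

View pics/c.png

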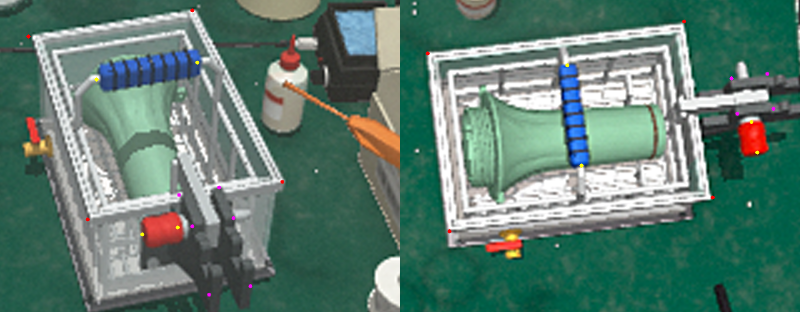

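The crops show the chosen red knob on the bracket, with the collar against the near cheek. The model overlay fits it: tank at (0.618, 0.070), yaw 0.105 rad. I'll move to a hover above the knob.

Request:
{"fn": "step_arm", "kwargs": {
  "series": [
    {"offset": [0,0,-15],"turn": [0,0,-0.138],"fingers": 93},
    {"offset": [0,0,-20],"turn": [0,0,-0.138],"fingers": 80},
    {"offset": [0,0,-15],"turn": [0,0,-0.138],"fingers": 60},
    {"offset": [-10,-25,0],"turn": [0,0,0],"fingers": 50},
    {"offset": [-18,-45,0],"turn": [0,0,0],"fingers": 40}
  ],
  "grip_force": 30
}}

```text
time: 0.6
tool_pos: [0.2403, 0.5766, 0.2679]
tool_rot: [[-0.994, -0.107, -0.001], [-0.107, 0.994, -0.001], [0.001, -0.001, -1.0]]
ft_force: [0.5, -0.5, -0.4]
grip_width: 0.0659
gripper_force: 0.0
```

Request:
{"fn": "step_arm", "kwargs": {
  "series": [
    {"offset": [-18,-45,0],"turn": [0,0,0],"fingers": 40},
    {"offset": [-18,-45,0],"turn": [0,0,0],"fingers": 40},
    {"offset": [-18,-45,0],"turn": [0,0,0],"fingers": 40},
    {"offset": [-18,-45,0],"turn": [0,0,0],"fingers": 40},
    {"offset": [-18,-45,0],"turn": [0,0,0],"fingers": 40}
  ]
}}

```text
time: 1.1
tool_pos: [0.3542, 0.3599, 0.2684]
tool_rot: [[-0.995, -0.104, -0.0], [-0.104, 0.995, -0.0], [0.0, -0.0, -1.0]]
ft_force: [-0.1, 0.5, 0.9]
grip_width: 0.0406
gripper_force: 0.0
```

Request:
{"fn": "step_arm", "kwargs": {
  "series": [
    {"offset": [-18,-45,0],"turn": [0,0,0],"fingers": 40},
    {"offset": [-18,-45,0],"turn": [0,0,0],"fingers": 40},
    {"offset": [-18,-45,0],"turn": [0,0,0],"fingers": 40},
    {"offset": [-18,-45,0],"turn": [0,0,0],"fingers": 40},
    {"offset": [-18,-45,0],"turn": [0,0,0],"fingers": 40}
  ]
}}

```text
time: 1.6
tool_pos: [0.4671, 0.1454, 0.2686]
tool_rot: [[-0.995, -0.104, 0.0], [-0.104, 0.995, 0.0], [-0.0, 0.0, -1.0]]
ft_force: [0.4, 0.3, 0.4]
grip_width: 0.04
gripper_force: 0.0
```

Request:
{"fn": "step_arm", "kwargs": {
  "series": [
    {"offset": [-18,-45,0],"turn": [0,0,0],"fingers": 40},
    {"offset": [-18,-45,0],"turn": [0,0,0],"fingers": 40},
    {"offset": [-18,-45,0],"turn": [0,0,0],"fingers": 36},
    {"offset": [-10,-20,0],"turn": [0,0,0],"fingers": 36},
    {"offset": [0,0,0],"turn": [0,0,0],"fingers": 36}
  ]
}}

```text
time: 2.1
tool_pos: [0.5473, -0.0026, 0.2677]
tool_rot: [[-0.995, -0.101, -0.002], [-0.101, 0.995, -0.0], [0.002, -0.0, -1.0]]
ft_force: [-0.1, 0.0, -0.9]
grip_width: 0.0361
gripper_force: 0.0
```

```bash
python3 - <<'E'
from h import *
c=eyes.get_calibration("wrist"); im=eyes.read_camera("wrist"); s=robot.state()
p=np.load("tank.npy"); print(s["tool_pos"], c["R"].round(3).tolist(), -c["R"].T@c["t"])
cv2.imwrite("pics/w1raw.png",im[:,:,::-1])
o=cv2.resize(im[:,:,::-1],(800,600))
for pts,col in(([(-82,-118,120),(82,-118,120)],(0,0,255)),([(-49.5,-159,139),(-21.5,-159,139),(-45,-2,160),(45,-2,160)],(0,255,255)),([(sx*x,y,157) for sx in(1,-1) for x in(8,16) for y in(-175,-143)],(255,0,255))):
    for q in proj(c,T(p,pts)): cv2.circle(o,tuple(int(v) for v in (q+.5)*800/512),3,col,-1)
cv2.imwrite("pics/w1.png",o)
d=s["tool_rot"].T@(T(p,(-35.5,-159,139))[0]-s["tool_pos"]);print(d*1000)
E
```

```text
[ 0.54672225 -0.0012461   0.26791293] [[-0.103, 0.995, -0.001], [0.963, 0.1, 0.252], [0.251, 0.025, -0.968]] [ 0.47776368 -0.01115274  0.4346107 ]
[-43.67546701 -95.46972398 128.82515403]
```

View pics/w1.png

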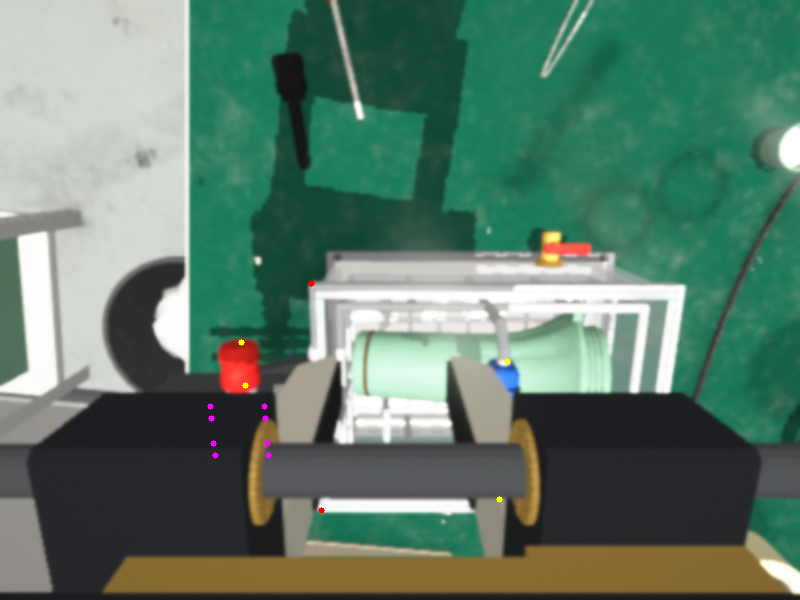

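The wrist view shows the knob at (239,367), close to the model and off by about 1–2 mm. The near left rim corner is at (312,284). I'll move alongside, staying 44 mm short, for a close measurement.

Request:
{"fn": "step_arm", "kwargs": {
  "series": [
    {"offset": [0,-30,0],"turn": [0,0,0],"fingers": 36},
    {"offset": [0,-40,0],"turn": [0,0,0],"fingers": 36},
    {"offset": [0,-25,0],"turn": [0,0,0],"fingers": 36},
    {"offset": [0,0,0],"turn": [0,0,0],"fingers": 36},
    {"offset": [0,0,0],"turn": [0,0,0],"fingers": 36}
  ]
}}

```text
time: 2.65
tool_pos: [0.5562, -0.0939, 0.2686]
tool_rot: [[-0.995, -0.104, -0.0], [-0.104, 0.995, 0.0], [0.0, 0.0, -1.0]]
ft_force: [-0.9, -0.3, 0.4]
grip_width: 0.036
gripper_force: 0.0
```

```bash
python3 - <<'E'
from h import *
c=eyes.get_calibration("wrist"); im=eyes.read_camera("wrist"); s=robot.state()
p=np.load("tank.npy"); print(s["tool_pos"])
K=[(-49.5,-159,139),(-21.5,-159,139)]
for b in blobs(im,"red",60): print(b[0],b[1])
print(proj(c,T(p,[(-35.5,-159,139)])))
o=cv2.resize(im[:,:,::-1],(1024,768),interpolation=cv2.INTER_CUBIC)
for pts,col in(([(-82,-118,120),(82,-118,120)],(0,0,255)),(K,(0,255,255)),([(sx*x,y,157) for sx in(1,-1) for x in(8,16) for y in(-175,-143)],(255,0,255)),([(x,y,153) for x in (-16,-8) for y in(-193.5,-208.5,-218)],(255,255,0))):
    for q in proj(c,T(p,pts)): cv2.circle(o,tuple(int(v) for v in (q+.5)*2),2,col,-1)
cv2.imwrite("pics/w2.png",o[250:768,150:900])
E
```

```text
[ 0.55621946 -0.09356837  0.26871438]
[425 156  29   7 183] [439.64480874 159.22404372]
[237 217  25  33 747] [248.78313253 233.23293173]
[[250.77758025 232.81853806]]
```

View pics/w2.png

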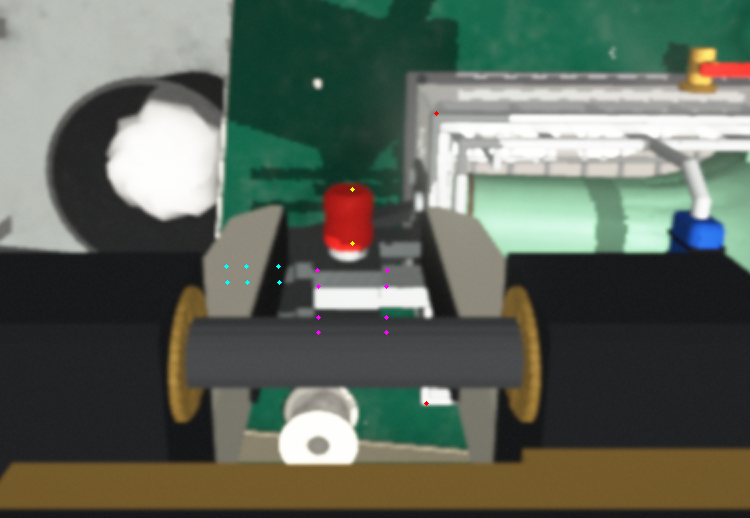

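The close view shows the knob centred at 512-px (248.8, 233.2), about 2 mm to −y of the model. Cheeks and collar are visible right behind it. I'll correct for that, move over the knob and go down.

Request:
{"fn": "step_arm", "kwargs": {
  "series": [
    {"offset": [-20,-4.5,0],"turn": [0,0,0],"fingers": 36},
    {"offset": [-23.5,0,0],"turn": [0,0,0],"fingers": 36},
    {"offset": [0,0,35],"turn": [0,0,0],"fingers": 36},
    {"offset": [0,0,35],"turn": [0,0,0],"fingers": 36},
    {"offset": [0,0,10],"turn": [0,0,0],"fingers": 36}
  ]
}}

```text
time: 3.2
tool_pos: [0.5989, -0.0929, 0.1849]
tool_rot: [[-0.994, -0.106, -0.005], [-0.106, 0.994, 0.001], [0.004, 0.002, -1.0]]
ft_force: [-0.1, -0.5, 0.4]
grip_width: 0.0355
gripper_force: 0.0
```

Request:
{"fn": "step_arm", "kwargs": {
  "series": [
    {"offset": [0,0,15],"turn": [0,0,0],"fingers": 36},
    {"offset": [0,0,15],"turn": [0,0,0],"fingers": 36},
    {"offset": [0,0,10],"turn": [0,0,0],"fingers": 36},
    {"offset": [0,0,10],"turn": [0,0,0],"fingers": 36},
    {"offset": [0,0,0],"turn": [0,0,0],"fingers": 36}
  ]
}}

```text
time: 3.7
tool_pos: [0.5998, -0.0946, 0.1375]
tool_rot: [[-0.995, -0.104, -0.001], [-0.104, 0.995, 0.0], [0.001, 0.0, -1.0]]
ft_force: [-0.2, 1.3, -0.1]
grip_width: 0.0361
gripper_force: 0.0
```

Request:
{"fn": "step_arm", "kwargs": {
  "series": [
    {"offset": [0,0,10],"turn": [0,0,0],"fingers": 36},
    {"offset": [0,0,8.5],"turn": [0,0,0],"fingers": 36},
    {"offset": [0,0,0],"turn": [0,0,0],"fingers": 36},
    {"offset": [0,0,0],"turn": [0,0,0],"fingers": 30}
  ],
  "grip_force": 8
}}

```text
time: 4.1
tool_pos: [0.6001, -0.0946, 0.1201]
tool_rot: [[-0.995, -0.104, -0.0], [-0.104, 0.995, 0.0], [0.0, 0.0, -1.0]]
ft_force: [-0.3, -0.2, -0.7]
grip_width: 0.0319
gripper_force: 0.0
```

Request:
{"fn": "step_arm", "kwargs": {
  "series": [
    {"offset": [0,0,0],"turn": [0,0,0],"fingers": 26},
    {"offset": [0,0,0],"turn": [0,0,0],"fingers": 23},
    {"offset": [0,0,0],"turn": [0,0,0],"fingers": 20},
    {"offset": [0,0,0],"turn": [0,0,0],"fingers": 15},
    {"offset": [0,0,0],"turn": [0,0,0],"fingers": 15}
  ]
}}

```text
time: 4.6
tool_pos: [0.6002, -0.0945, 0.1203]
tool_rot: [[-0.995, -0.104, 0.0], [-0.104, 0.995, 0.0], [-0.0, 0.0, -1.0]]
ft_force: [0.3, 3.6, -0.2]
grip_width: 0.0231
gripper_force: 7.8
```

Request:
{"fn": "step_arm", "kwargs": {
  "series": [
    {"offset": [0,0.7,0],"turn": [0,0,0],"fingers": 15},
    {"offset": [0,0,0],"turn": [0,0,0],"fingers": 15},
    {"offset": [0,0,0],"turn": [0,0,0],"fingers": 15}
  ]
}}

```text
time: 4.9
tool_pos: [0.6001, -0.094, 0.1202]
tool_rot: [[-0.995, -0.104, 0.0], [-0.104, 0.995, -0.0], [-0.0, -0.0, -1.0]]
ft_force: [0.4, 0.6, 0.3]
grip_width: 0.0229
gripper_force: 7.6
```

Request:
{"fn": "step_arm", "kwargs": {
  "series": [
    {"offset": [0,0,0],"turn": [0,0,0],"fingers": 15},
    {"offset": [0,0,0],"turn": [0,0,0],"fingers": 15},
    {"offset": [3,0,0],"turn": [0,0,0],"fingers": 15},
    {"offset": [3,0,0],"turn": [0,0,0],"fingers": 15},
    {"offset": [3,0,0],"turn": [0,0,0],"fingers": 15}
  ],
  "grip_force": 30
}}

```text
time: 5.4
tool_pos: [0.5907, -0.0949, 0.12]
tool_rot: [[-0.995, -0.104, -0.0], [-0.104, 0.995, -0.0], [0.0, -0.0, -1.0]]
ft_force: [-0.8, 0.6, -0.7]
grip_width: 0.0219
gripper_force: 29.1
```

Request:
{"fn": "step_arm", "kwargs": {
  "series": [
    {"offset": [3,0,0],"turn": [0,0,0],"fingers": 15},
    {"offset": [3,0,0],"turn": [0,0,0],"fingers": 15},
    {"offset": [0,0,0],"turn": [0,0,0],"fingers": 15}
  ]
}}

```text
time: 5.7
tool_pos: [0.5848, -0.0956, 0.1202]
tool_rot: [[-0.995, -0.104, -0.0], [-0.104, 0.995, -0.0], [0.0, -0.0, -1.0]]
ft_force: [0.2, -0.9, -0.3]
grip_width: 0.0222
gripper_force: 29.1
```

Request:
{"fn": "step_arm", "kwargs": {
  "series": [
    {"offset": [6,0,0],"turn": [0,0,0],"fingers": 15},
    {"offset": [8,0,0],"turn": [0,0,0],"fingers": 15},
    {"offset": [8,0,0],"turn": [0,0,0],"fingers": 15},
    {"offset": [8,0,0],"turn": [0,0,0],"fingers": 15},
    {"offset": [8,0,0],"turn": [0,0,0],"fingers": 15}
  ]
}}

```text
time: 6.2
tool_pos: [0.5466, -0.0995, 0.1202]
tool_rot: [[-0.995, -0.104, 0.0], [-0.104, 0.995, -0.0], [-0.0, -0.0, -1.0]]
ft_force: [0.8, 0.2, -1.4]
grip_width: 0.0222
gripper_force: 29.1
```

Request:
{"fn": "step_arm", "kwargs": {
  "series": [
    {"offset": [8,0,0],"turn": [0,0,0],"fingers": 15},
    {"offset": [4,0,0],"turn": [0,0,0],"fingers": 15},
    {"offset": [0,0,0],"turn": [0,0,0],"fingers": 15},
    {"offset": [0,0,0],"turn": [0,0,0],"fingers": 15}
  ]
}}

```text
time: 6.6
tool_pos: [0.5355, -0.1007, 0.1203]
tool_rot: [[-0.995, -0.104, 0.0], [-0.104, 0.995, -0.0], [-0.0, -0.0, -1.0]]
ft_force: [1.1, 0.5, -0.7]
grip_width: 0.0223
gripper_force: 29.1
```

```bash
python3 - <<'E'
from h import *
I={n:eyes.read_camera(n) for n in("top","side")}; C={n:eyes.get_calibration(n) for n in I}
s=robot.state(); p=np.load("tank.npy"); print(s["tool_pos"],s["grip_width"])
d=s["tool_pos"]+np.array([0,0,.019]); tx=-s["tool_rot"][:,0]
cr=[]
for n in I:
    o=cv2.resize(I[n][:,:,::-1],None,fx=5,fy=5,interpolation=cv2.INTER_CUBIC)
    for X in (d, d+.018*tx, d+.07*tx, T(p,(-16,-161,139))[0]):
        q=proj(C[n],X)[0]; cv2.circle(o,tuple(int(v) for v in (q+.5)*5),3,(0,255,255),-1)
    q=(proj(C[n],d)[0]*5).astype(int); cr.append(o[q[1]-250:q[1]+150,q[0]-200:q[0]+200])
cv2.imwrite("pics/p1.png",np.hstack(cr))
E
```

```text
[ 0.5356173  -0.10065971  0.12013351] 0.022173433902618746
```

View pics/p1.png

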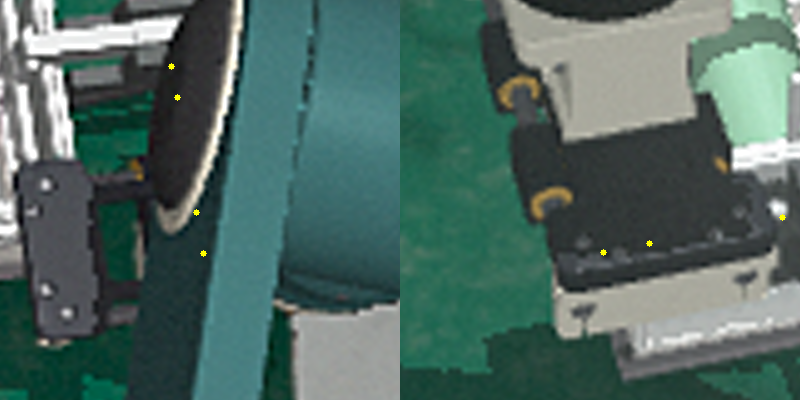

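The gripper hides the pin in both fixed views, so I'll check with the wrist camera.

```bash
python3 - <<'E'
from h import *
c=eyes.get_calibration("wrist"); im=eyes.read_camera("wrist"); s=robot.state()
o=cv2.resize(im[:,:,::-1],(1024,768),interpolation=cv2.INTER_CUBIC)
d=s["tool_pos"]+np.array([0,0,.019]); tx=-s["tool_rot"][:,0]
p=np.load("tank.npy")
for X in (d-.014*tx,d,d+.018*tx,d+.07*tx): 
    q=proj(c,X)[0]; cv2.circle(o,tuple(int(v) for v in (q+.5)*2),2,(0,255,255),-1)
for q in proj(c,T(p,[(-16,y,z) for y,z in ((-175,157),(-143,157),(-193.5,153),(-208.5,153),(-218,153))])): cv2.circle(o,tuple(int(v) for v in (q+.5)*2),2,(255,0,255),-1)
cv2.imwrite("pics/w3.png",o[200:768,150:900])
E
```

```text
(no output)
```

View pics/w3.png

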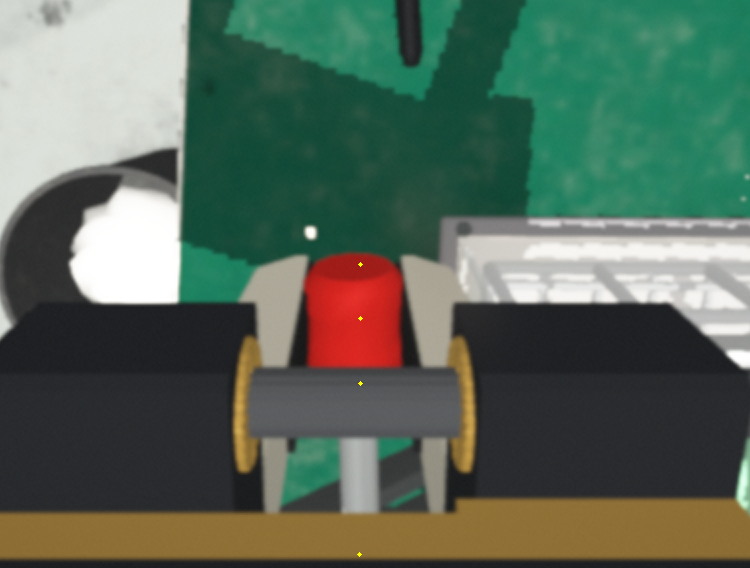

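The pin is fully out, straight between the pads, with the shank centred at column ~358. Next I raise it, shift 42 mm outward and advance over the notch.

Request:
{"fn": "step_arm", "kwargs": {
  "series": [
    {"offset": [0,0,-12],"turn": [0,0,0],"fingers": 15},
    {"offset": [0,0,-14],"turn": [0,0,0],"fingers": 15},
    {"offset": [0,-20,0],"turn": [0,0,0],"fingers": 15},
    {"offset": [0,-22,0],"turn": [0,0,0],"fingers": 15},
    {"offset": [0,0,0],"turn": [0,0,0],"fingers": 15}
  ]
}}

```text
time: 7.25
tool_pos: [0.5403, -0.1442, 0.1476]
tool_rot: [[-0.995, -0.103, 0.001], [-0.103, 0.995, -0.001], [-0.001, -0.001, -1.0]]
ft_force: [1.0, 0.1, 0.0]
grip_width: 0.0223
gripper_force: 29.1
```

Request:
{"fn": "step_arm", "kwargs": {
  "series": [
    {"offset": [-15,0,0],"turn": [0,0,0],"fingers": 15},
    {"offset": [-20,0,0],"turn": [0,0,0],"fingers": 15},
    {"offset": [-20,0,0],"turn": [0,0,0],"fingers": 15},
    {"offset": [-8.5,0,0],"turn": [0,0,0],"fingers": 15},
    {"offset": [0,0,0],"turn": [0,0,0],"fingers": 15}
  ]
}}

```text
time: 7.75
tool_pos: [0.6035, -0.1354, 0.1464]
tool_rot: [[-0.995, -0.105, -0.0], [-0.105, 0.995, 0.0], [0.0, 0.0, -1.0]]
ft_force: [-0.1, 0.8, 0.2]
grip_width: 0.0223
gripper_force: 29.1
```

```bash
python3 - <<'E'
from h import *
c=eyes.get_calibration("wrist"); im=eyes.read_camera("wrist"); s=robot.state()
o=cv2.resize(im[:,:,::-1],(1024,768),interpolation=cv2.INTER_CUBIC)
g=np.array([.6001,-.0940,.1202]); yaw=np.load("tank.npy")[2]
print(Rz(yaw).T@(s["tool_pos"]-g)*1000, s["grip_width"])
cv2.imwrite("pics/w4.png",o[200:768,150:900])
E
```

```text
[ -1.63234273 -41.57647754  26.16949767] 0.02219547474373664
```

View pics/w4.png

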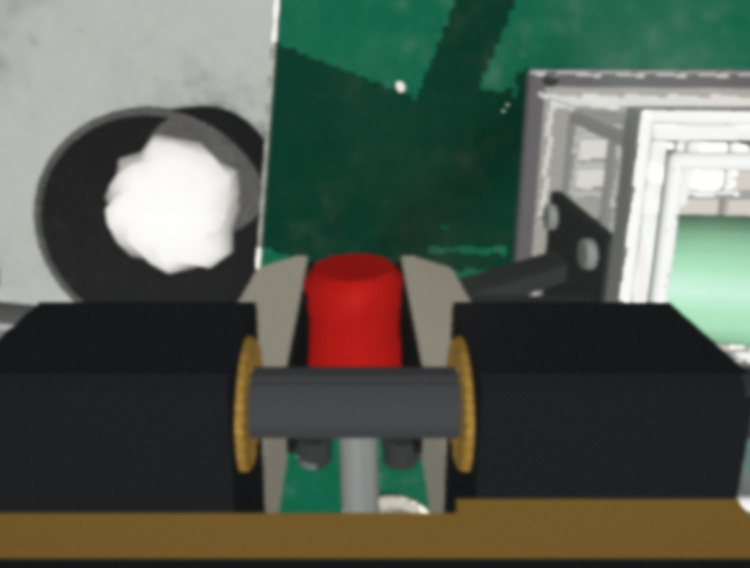

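The shank (column 359) sits midway between the two post tops (313 and 402). I'll lower it in.

Request:
{"fn": "step_arm", "kwargs": {
  "series": [
    {"offset": [0,0,6],"turn": [0,0,0],"fingers": 15},
    {"offset": [0,0,6],"turn": [0,0,0],"fingers": 15},
    {"offset": [0,0,4],"turn": [0,0,0],"fingers": 15},
    {"offset": [0,0,0],"turn": [0,0,0],"fingers": 15}
  ]
}}

```text
time: 8.2
tool_pos: [0.6024, -0.1358, 0.1293]
tool_rot: [[-0.995, -0.104, -0.001], [-0.104, 0.995, 0.0], [0.001, 0.0, -1.0]]
ft_force: [0.8, -0.1, -1.0]
grip_width: 0.022
gripper_force: 29.1
```

Request:
{"fn": "step_arm", "kwargs": {
  "series": [
    {"offset": [0,0,4],"turn": [0,0,0],"fingers": 15},
    {"offset": [0,0,3],"turn": [0,0,0],"fingers": 15},
    {"offset": [0,0,1],"turn": [0,0,0],"fingers": 15},
    {"offset": [0,0,0],"turn": [0,0,0],"fingers": 15}
  ]
}}

```text
time: 8.6
tool_pos: [0.6029, -0.1359, 0.1219]
tool_rot: [[-0.995, -0.104, -0.0], [-0.104, 0.995, 0.0], [0.0, 0.0, -1.0]]
ft_force: [1.0, -0.5, -0.5]
grip_width: 0.0222
gripper_force: 29.1
```

Request:
{"fn": "step_arm", "kwargs": {
  "series": [
    {"offset": [0,0,0.5],"turn": [0,0,0],"fingers": 15},
    {"offset": [0,0,0.5],"turn": [0,0,0],"fingers": 15},
    {"offset": [0,0,0],"turn": [0,0,0],"fingers": 15}
  ]
}}

```text
time: 8.9
tool_pos: [0.603, -0.1358, 0.1212]
tool_rot: [[-0.995, -0.104, 0.0], [-0.104, 0.995, -0.0], [-0.0, -0.0, -1.0]]
ft_force: [0.3, 0.6, -0.4]
grip_width: 0.0222
gripper_force: 29.1
```

Request:
{"fn": "step_arm", "kwargs": {
  "series": [
    {"offset": [0,0,0.5],"turn": [0,0,0],"fingers": 15},
    {"offset": [0,0,0],"turn": [0,0,0],"fingers": 15},
    {"offset": [0,0,0],"turn": [0,0,0],"fingers": 15}
  ]
}}

```text
time: 9.2
tool_pos: [0.603, -0.1358, 0.1208]
tool_rot: [[-0.995, -0.104, 0.0], [-0.104, 0.995, -0.0], [-0.0, -0.0, -1.0]]
ft_force: [-0.6, 0.5, 0.7]
grip_width: 0.0222
gripper_force: 29.1
```

Request:
{"fn": "step_arm", "kwargs": {
  "series": [
    {"offset": [0,0,0.5],"turn": [0,0,0],"fingers": 15},
    {"offset": [0,0,0],"turn": [0,0,0],"fingers": 15},
    {"offset": [0,0,0],"turn": [0,0,0],"fingers": 15}
  ]
}}

```text
time: 9.5
tool_pos: [0.603, -0.1359, 0.1203]
tool_rot: [[-0.995, -0.104, 0.0], [-0.104, 0.995, -0.0], [-0.0, -0.0, -1.0]]
ft_force: [-1.6, 0.1, 2.6]
grip_width: 0.0218
gripper_force: 29.1
```

Request:
{"fn": "step_arm", "kwargs": {
  "series": [
    {"offset": [0,0,0.5],"turn": [0,0,0],"fingers": 15},
    {"offset": [0,0,0],"turn": [0,0,0],"fingers": 15},
    {"offset": [0,0,0],"turn": [0,0,0],"fingers": 15}
  ]
}}

```text
time: 9.8
tool_pos: [0.603, -0.1359, 0.1199]
tool_rot: [[-0.995, -0.104, 0.0], [-0.104, 0.995, -0.0], [-0.0, -0.0, -1.0]]
ft_force: [-3.5, 0.3, 5.5]
grip_width: 0.0222
gripper_force: 29.2
```

Request:
{"fn": "step_arm", "kwargs": {
  "series": [
    {"offset": [0.5,0,-0.5],"turn": [0,0,0],"fingers": 15},
    {"offset": [0,0,0],"turn": [0,0,0],"fingers": 15},
    {"offset": [0,0,0],"turn": [0,0,0],"fingers": 15}
  ]
}}

```text
time: 10.1
tool_pos: [0.6026, -0.1359, 0.1202]
tool_rot: [[-0.995, -0.104, 0.0], [-0.104, 0.995, -0.0], [-0.0, -0.0, -1.0]]
ft_force: [1.5, 0.1, 2.7]
grip_width: 0.022
gripper_force: 29.1
```

Request:
{"fn": "step_arm", "kwargs": {
  "series": [
    {"offset": [0,0,0],"turn": [0,0,0],"fingers": 22},
    {"offset": [0,0,0],"turn": [0,0,0],"fingers": 24},
    {"offset": [0,0,0],"turn": [0,0,0],"fingers": 28},
    {"offset": [0,0,0],"turn": [0,0,0],"fingers": 34},
    {"offset": [0,0,0],"turn": [0,0,0],"fingers": 40}
  ],
  "grip_force": 8
}}

```text
time: 10.6
tool_pos: [0.6024, -0.1359, 0.12]
tool_rot: [[-0.995, -0.104, -0.0], [-0.104, 0.995, 0.0], [0.0, 0.0, -1.0]]
ft_force: [0.2, -0.1, 0.3]
grip_width: 0.0371
gripper_force: 0.0
```

Request:
{"fn": "step_arm", "kwargs": {
  "series": [
    {"offset": [0,0,0],"turn": [0,0,0],"fingers": 42},
    {"offset": [0,0,-10],"turn": [0,0,0],"fingers": 42},
    {"offset": [0,0,-20],"turn": [0,0,0],"fingers": 42},
    {"offset": [0,0,-30],"turn": [0,0,0],"fingers": 42},
    {"offset": [0,0,-30],"turn": [0,0,0],"fingers": 42}
  ]
}}

```text
time: 11.1
tool_pos: [0.6023, -0.1359, 0.2118]
tool_rot: [[-0.995, -0.104, -0.0], [-0.104, 0.995, 0.0], [0.0, 0.0, -1.0]]
ft_force: [0.4, 0.2, -0.6]
grip_width: 0.0422
gripper_force: 0.0
```

Request:
{"fn": "step_arm", "kwargs": {
  "series": [
    {"offset": [20,0,-30],"turn": [0,0,0],"fingers": 42},
    {"offset": [30,0,-10],"turn": [0,0,0],"fingers": 42},
    {"offset": [0,0,0],"turn": [0,0,0],"fingers": 42}
  ]
}}

```text
time: 11.4
tool_pos: [0.5514, -0.1415, 0.2538]
tool_rot: [[-0.995, -0.103, 0.004], [-0.104, 0.995, -0.002], [-0.004, -0.002, -1.0]]
ft_force: [-0.7, -0.3, -0.7]
grip_width: 0.0424
gripper_force: 0.0
```

```bash
python3 - <<'E'
from h import *
c=eyes.get_calibration("wrist"); im=eyes.read_camera("wrist"); s=robot.state()
o=cv2.resize(im[:,:,::-1],(1024,768),interpolation=cv2.INTER_CUBIC)
cw=o[300:700,300:700]
sd=eyes.read_camera("side");np.save("pics/side1.npy",sd)
C=eyes.get_calibration("side");p=np.load("tank.npy");q=(proj(C,T(p,(-20,-180,140)))[0]*5).astype(int)
o=cv2.resize(sd[:,:,::-1],None,fx=5,fy=5,interpolation=cv2.INTER_CUBIC)
cs=o[q[1]-200:q[1]+200,q[0]-200:q[0]+200]
cv2.imwrite("pics/w5.png",np.hstack([cw,cs]));print(s["tool_pos"])
E
```

```text
[ 0.55225846 -0.14133429  0.25236524]
```

View pics/w5.png

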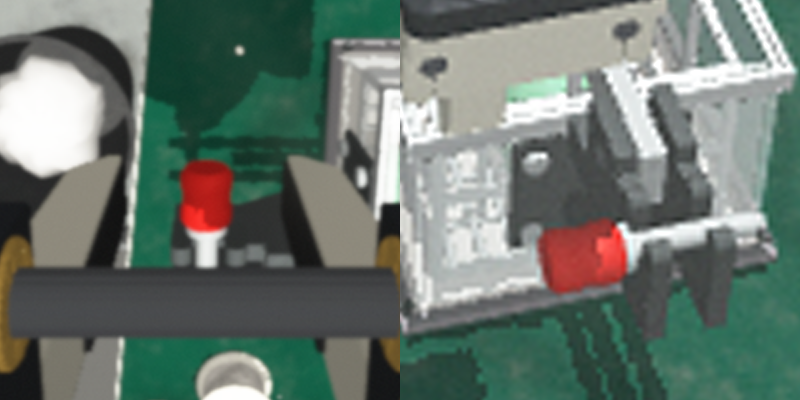

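The pin lies in the notch across both cheeks, with the collar just in front of the near cheek. I'll quantify the gap and get the numbers for the handle.

```bash
python3 - <<'E'
from h import *
C=eyes.get_calibration("side");p=np.load("tank.npy");im=np.load("pics/side1.npy")
a=proj(C,T(p,[(-35.5,-159,139),(-35.5,-201,140),(-40.5,-201,140)]))
b=min(blobs(im,"red"),key=lambda b:np.linalg.norm(b[1]-a[1]))
print("knob now",b[0],b[1],"pred home-shifted",np.array([294.78,281.36])+a[1]-a[0],"5mm out",a[2]-a[1])
s=robot.state()
# bail relative to grip reference (bore axis grip pose, knob mid -35.5,-159)
g=np.array([.6001,-.0940,0]); tgt=g+Rz(p[2])@np.array([.0355,.157,0]); m=T(p,(0,-2,0))[0]
print("bail from pin ref",tgt,"from model",m)
# wrist is offset; refine from side/top blue now
for n in("side","top"):
    i2=im if n=="side" else eyes.read_camera("top")
    c=eyes.get_calibration(n)
    q=proj(c,T(p,[(0,-2,163)]))[0]
    print(n,[(x[0].tolist(),x[1].round(1)) for x in blobs(i2,"blue") if np.linalg.norm(x[1]-q)<25],q)
print(np.round(s["tool_rot"].T@(tgt+[0,0,.160-.019]-s["tool_pos"])*1000,1), s["tool_pos"],s["tool_rot"].round(4).tolist())
E
```

```text
knob now [293 293  17  14 167] [301.19161677 299.50898204] pred home-shifted [301.4928741  298.20908942] 5mm out [-2.61952394  0.53859101]
bail from pin ref [0.61894965 0.065856   0.        ] from model [0.61855965 0.06810195 0.        ]
side [([297, 210, 13, 11, 108], array([303.8, 214.7]))] [288.51591548 216.9211581 ]
top [([281, 156, 12, 41, 308], array([286.4, 176.2]))] [286.79679182 175.38091135]
[-87.2 199.1 110.1] [ 0.55268513 -0.14119542  0.25111029] [[-0.9946, -0.1036, 0.0015], [-0.1036, 0.9946, -0.0004], [-0.0014, -0.0006, -1.0]]
```

The collar gap is about 2 mm, so the parking is good. Now to the blue handle.

Request:
{"fn": "step_arm", "kwargs": {
  "series": [
    {"offset": [-10,22,0],"turn": [0,0,0],"fingers": 42},
    {"offset": [-18,42,0],"turn": [0,0,0],"fingers": 50},
    {"offset": [-20,45,0],"turn": [0,0,0],"fingers": 56},
    {"offset": [-20,45,0],"turn": [0,0,0],"fingers": 56},
    {"offset": [-19,45,0],"turn": [0,0,0],"fingers": 56}
  ]
}}

```text
time: 12.05
tool_pos: [0.6193, 0.0682, 0.2491]
tool_rot: [[-0.995, -0.104, -0.001], [-0.104, 0.995, -0.0], [0.001, 0.0, -1.0]]
ft_force: [1.2, 0.3, -0.3]
grip_width: 0.056
gripper_force: 0.0
```

Request:
{"fn": "step_arm", "kwargs": {
  "series": [
    {"offset": [0,0,20],"turn": [0,0,0],"fingers": 56},
    {"offset": [0,0,20],"turn": [0,0,0],"fingers": 56},
    {"offset": [0,0,0],"turn": [0,0,0],"fingers": 56},
    {"offset": [0,0,0],"turn": [0,0,0],"fingers": 56}
  ]
}}

```text
time: 12.45
tool_pos: [0.6187, 0.066, 0.2099]
tool_rot: [[-0.995, -0.104, -0.001], [-0.104, 0.995, -0.0], [0.001, 0.0, -1.0]]
ft_force: [-0.5, 0.4, 0.6]
grip_width: 0.056
gripper_force: 0.0
```

```bash
python3 - <<'E'
from h import *
s=robot.state(); print(s["tool_pos"], np.round(s["tool_rot"].T@(np.array([.6188,.0668,.141])-s["tool_pos"])*1000,1))
c=eyes.get_calibration("wrist"); im=eyes.read_camera("wrist")
o=cv2.resize(im[:,:,::-1],(800,600),interpolation=cv2.INTER_CUBIC)
for q in proj(c,[[.6188,.0668,.171]]): cv2.circle(o,tuple(int(v) for v in (q+.5)*800/512),3,(0,255,255),-1)
cv2.imwrite("pics/w6.png",o[200:,100:700])
E
```

```text
[0.61871277 0.06599096 0.20985158] [-0.3  0.8 68.9]
```

View pics/w6.png

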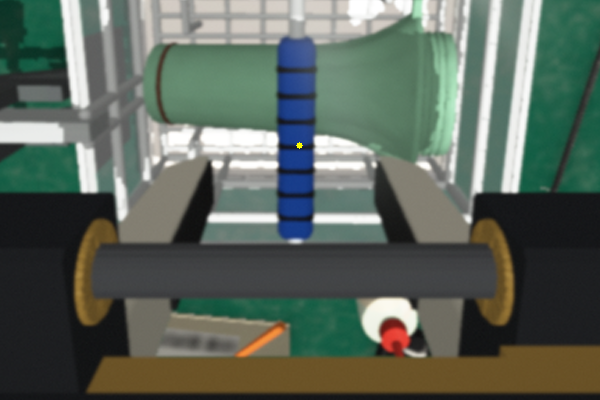

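The handle spans rows 38–238 at column 297. That is centred between the fingers (211 and 377) and aligned. I'll descend and grip.

Request:
{"fn": "step_arm", "kwargs": {
  "series": [
    {"offset": [0,0,18],"turn": [0,0,0],"fingers": 56},
    {"offset": [0,0,18],"turn": [0,0,0],"fingers": 56},
    {"offset": [0,0,15],"turn": [0,0,0],"fingers": 56},
    {"offset": [0,0,12],"turn": [0,0,0],"fingers": 56},
    {"offset": [0,0,5],"turn": [0,0,0],"fingers": 50}
  ]
}}

```text
time: 13.0
tool_pos: [0.618, 0.0658, 0.1402]
tool_rot: [[-0.995, -0.104, -0.002], [-0.104, 0.995, -0.0], [0.002, 0.0, -1.0]]
ft_force: [-0.3, -0.6, -0.1]
grip_width: 0.0521
gripper_force: 0.0
```

Request:
{"fn": "step_arm", "kwargs": {
  "series": [
    {"offset": [0,0,1],"turn": [0,0,0],"fingers": 36},
    {"offset": [0,0,0],"turn": [0,0,0],"fingers": 24},
    {"offset": [0,0,0],"turn": [0,0,0],"fingers": 18},
    {"offset": [0,0,0],"turn": [0,0,0],"fingers": 12},
    {"offset": [0,0,0],"turn": [0,0,0],"fingers": 8}
  ],
  "grip_force": 8
}}

```text
time: 13.5
tool_pos: [0.6187, 0.066, 0.1416]
tool_rot: [[-0.995, -0.104, 0.001], [-0.104, 0.995, 0.0], [-0.001, 0.0, -1.0]]
ft_force: [0.9, 0.1, 2.9]
grip_width: 0.0163
gripper_force: 8.0
```

Request:
{"fn": "step_arm", "kwargs": {
  "series": [
    {"offset": [0,0,0],"turn": [0,0,0],"fingers": 8},
    {"offset": [0,0,0],"turn": [0,0,0],"fingers": 8}
  ]
}}

```text
time: 13.7
tool_pos: [0.6187, 0.066, 0.1416]
tool_rot: [[-0.995, -0.104, 0.001], [-0.104, 0.995, 0.0], [-0.001, 0.0, -1.0]]
ft_force: [-0.1, 1.3, 4.3]
grip_width: 0.0161
gripper_force: 8.0
```

Request:
{"fn": "step_arm", "kwargs": {
  "series": [
    {"offset": [0,0,0],"turn": [0,0,0],"fingers": 8},
    {"offset": [0,0,0],"turn": [0,0,0],"fingers": 8},
    {"offset": [0,0,-2],"turn": [0,0,0],"fingers": 8},
    {"offset": [0,0,-3],"turn": [0,0,0],"fingers": 8},
    {"offset": [0,0,-3],"turn": [0,0,0],"fingers": 8}
  ],
  "grip_force": 50
}}

```text
time: 14.2
tool_pos: [0.6182, 0.0657, 0.1486]
tool_rot: [[-0.995, -0.104, -0.001], [-0.104, 0.995, -0.0], [0.001, -0.0, -1.0]]
ft_force: [0.0, 0.0, -5.5]
grip_width: 0.0154
gripper_force: 50.0
```

Request:
{"fn": "step_arm", "kwargs": {
  "series": [
    {"offset": [0,0,-3],"turn": [0,0,0],"fingers": 8},
    {"offset": [0,0,-4],"turn": [0,0,0],"fingers": 8},
    {"offset": [0,0,-3],"turn": [0,0,0],"fingers": 8},
    {"offset": [0,0,0],"turn": [0,0,0],"fingers": 8}
  ]
}}

```text
time: 14.6
tool_pos: [0.6187, 0.0659, 0.1598]
tool_rot: [[-0.995, -0.104, 0.001], [-0.104, 0.995, 0.0], [-0.001, -0.0, -1.0]]
ft_force: [0.1, -0.0, -5.7]
grip_width: 0.016
gripper_force: 50.0
```

Free weight is about 5.7 N with no side force. I'll continue the lift.

Request:
{"fn": "step_arm", "kwargs": {
  "series": [
    {"offset": [0,0,-4],"turn": [0,0,0],"fingers": 8},
    {"offset": [0,0,-6],"turn": [0,0,0],"fingers": 8},
    {"offset": [0,0,-6],"turn": [0,0,0],"fingers": 8},
    {"offset": [0,0,-6],"turn": [0,0,0],"fingers": 8},
    {"offset": [0,0,-6],"turn": [0,0,0],"fingers": 8}
  ]
}}

```text
time: 15.1
tool_pos: [0.6186, 0.0659, 0.1879]
tool_rot: [[-0.995, -0.104, 0.0], [-0.104, 0.995, 0.0], [-0.0, -0.0, -1.0]]
ft_force: [-0.9, -0.1, -6.5]
grip_width: 0.0153
gripper_force: 50.0
```

Request:
{"fn": "step_arm", "kwargs": {
  "series": [
    {"offset": [0,0,-6],"turn": [0,0,0],"fingers": 8},
    {"offset": [0,0,-6],"turn": [0,0,0],"fingers": 8},
    {"offset": [0,0,-6],"turn": [0,0,0],"fingers": 8},
    {"offset": [0,0,-6],"turn": [0,0,0],"fingers": 8},
    {"offset": [0,0,-6],"turn": [0,0,0],"fingers": 8}
  ]
}}

```text
time: 15.6
tool_pos: [0.6185, 0.0659, 0.2176]
tool_rot: [[-0.995, -0.104, -0.0], [-0.104, 0.995, 0.0], [0.0, 0.0, -1.0]]
ft_force: [0.3, 1.0, -6.3]
grip_width: 0.0156
gripper_force: 50.0
```

Request:
{"fn": "step_arm", "kwargs": {
  "series": [
    {"offset": [0,0,-6],"turn": [0,0,0],"fingers": 8},
    {"offset": [0,0,-6],"turn": [0,0,0],"fingers": 8},
    {"offset": [0,0,-6],"turn": [0,0,0],"fingers": 8},
    {"offset": [0,0,-6],"turn": [0,0,0],"fingers": 8},
    {"offset": [0,0,-6],"turn": [0,0,0],"fingers": 8}
  ]
}}

```text
time: 16.1
tool_pos: [0.6185, 0.0659, 0.2477]
tool_rot: [[-0.995, -0.104, -0.0], [-0.104, 0.995, -0.0], [0.0, -0.0, -1.0]]
ft_force: [0.1, 0.0, -5.6]
grip_width: 0.0156
gripper_force: 50.0
```

Request:
{"fn": "step_arm", "kwargs": {
  "series": [
    {"offset": [0,0,-6],"turn": [0,0,0],"fingers": 8},
    {"offset": [0,0,-6],"turn": [0,0,0],"fingers": 8},
    {"offset": [0,0,-6],"turn": [0,0,0],"fingers": 8},
    {"offset": [0,0,-6],"turn": [0,0,0],"fingers": 8},
    {"offset": [0,0,-6],"turn": [0,0,0],"fingers": 8}
  ]
}}

```text
time: 16.6
tool_pos: [0.6185, 0.0659, 0.2777]
tool_rot: [[-0.995, -0.104, -0.0], [-0.104, 0.995, -0.0], [0.0, -0.0, -1.0]]
ft_force: [-0.5, 0.3, -6.0]
grip_width: 0.0153
gripper_force: 50.0
```

Request:
{"fn": "step_arm", "kwargs": {
  "series": [
    {"offset": [0,0,-6],"turn": [0,0,0],"fingers": 8},
    {"offset": [0,0,-5],"turn": [0,0,0],"fingers": 8},
    {"offset": [0,0,-3],"turn": [0,0,0],"fingers": 8},
    {"offset": [0,0,-1],"turn": [0,0,0],"fingers": 8},
    {"offset": [0,0,0],"turn": [0,0,0],"fingers": 8}
  ]
}}

```text
time: 17.1
tool_pos: [0.6185, 0.0659, 0.2921]
tool_rot: [[-0.995, -0.104, -0.0], [-0.104, 0.995, 0.0], [0.0, 0.0, -1.0]]
ft_force: [0.8, -1.0, -6.0]
grip_width: 0.0157
gripper_force: 50.0
```

Request:
{"fn": "step_arm", "kwargs": {
  "series": [
    {"offset": [0,0,0],"turn": [0,0,0],"fingers": 8},
    {"offset": [0,0,0],"turn": [0,0,0],"fingers": 8},
    {"offset": [0,0,0],"turn": [0,0,0],"fingers": 8},
    {"offset": [0,0,0],"turn": [0,0,0],"fingers": 8},
    {"offset": [0,0,0],"turn": [0,0,0],"fingers": 8}
  ]
}}

```text
time: 17.6
tool_pos: [0.6185, 0.0659, 0.2921]
tool_rot: [[-0.995, -0.104, -0.0], [-0.104, 0.995, 0.0], [0.0, 0.0, -1.0]]
ft_force: [0.1, -0.5, -7.1]
grip_width: 0.0156
gripper_force: 50.0
```

```bash
python3 - <<'E'
from h import *
C=eyes.get_calibration("side");p=np.load("tank.npy")
a=eyes.read_camera("side"); q=proj(C,T(p,(-37,-201,140)))[0]
print("knob",[b[1].round(1) for b in blobs(a,"red") if np.linalg.norm(b[1]-q)<12], "was 301.2,299.5")
i0=np.load("pics/side0.npy")
def green(im):
    h=cv2.cvtColor(im,cv2.COLOR_RGB2HSV); return ((h[...,0]>55)&(h[...,0]<85)&(h[...,1]>40)&(h[...,1]<140)&(h[...,2]>110))
for n,im,dz in(("before",i0,0),("now",a,150)):
    u=proj(C,T(p,(0,0,60+dz)))[0].astype(int); m=green(im)[u[1]-60:u[1]+60,u[0]-50:u[0]+50]
    print(n,m.sum(),(np.argwhere(m).mean(0)-[60,50]).round(1))
# bystander change: patches at bottle, beaker, caps (800-px side)
for n,(x,y) in dict(bottle=(537,352),beaker=(357,270),cap1=(270,320),cap2=(318,328)).items():
    x,y=int(x*.64),int(y*.64); print(n,np.abs(a[y-12:y+12,x-9:x+9].astype(int)-i0[y-12:y+12,x-9:x+9]).mean().round(1))
s=robot.state();print(s["tool_pos"],s["ft_torque"],np.abs(s["qd"]).max())
E
```

```text
knob [array([301. , 298.9])] was 301.2,299.5
before 1674 [-15.2   0.7]
now 2370 [-1.9 -1.1]
bottle 15.5
beaker 9.0
cap1 5.6
cap2 5.7
[0.61854826 0.06588168 0.29212616] [0.01692195 0.04370244 0.02649293] 0.07947885105861811
```

```bash
python3 -c "
from plant import robot
print(robot.job_done())"
```

```text
the job is handed in; nothing more can be done
None
```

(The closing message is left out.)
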